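# Pump down the vacuum jar

### The arm

A 6-joint arm with a two-finger parallel gripper is mounted at the origin on the work surface. World frame = base frame: x ahead of the robot, y to its left, z up, the work surface at z = 0. Lengths are in m, angles in degrees, forces in N, time in s.
With the tool pointing down it reaches from about 0.275 to 0.825 m from the base axis. Payload 4.9 kg.
Tool frame: the origin (TCP) lies between the finger pads; the fingertips stand 14 mm ahead of it and the grasp point (between the pads) lies 5 mm behind it; z points along the fingers, y is the line along which they close (so a half turn about z gives the same grasp; the last joint's range is limited). The gripper opens to 85 mm and grips with 20 to 120 N. Pads are 22 mm wide; open, the fingers measure 114 mm over their backs; the gripper's body (76 mm by 85 mm) begins 54 mm behind the grasp point. The pads swing forward as they close: fully open they stand 13 mm farther back than shut.
Start: joints at [63.759, 18.69, -11.035, 60.275, 0, 82.311], TCP at [0.175, 0.521, 0.245] pointing down, gripper open.
Joint ranges: [-152.03, 152.03], [-55.5, 102.48], [-74.3, 77.21], [-110.64, 120.58], [-84.22, 78.4], [-180, 180]. Speed limits (degrees/s): [147.25, 147.25, 180, 180, 180, 180].

### API

Orientations are given as a 3x3 rotation matrix whose columns are the frame's x, y, z axes.
In Python, from cell import robot gives the robot as it stands.
- The arm moves only by the tool shift_gripper, called after "Emit:" as name(argument=value, ...) on one line, values as JSON. Schema: {"type":"object","properties":{"rows":{"type":"string"},"finger_gap":{"type":"number"},"force":{"type":"number"},"only":{"type":"string"},"quiet":{"type":"boolean"},"lines":{"type":"string"}},"required":["rows"],"additionalProperties":false}. rows is a string of 1 to 20 rows, parted by semicolons, with the numbers parted by commas; each row has 6 numbers: dx, dy, dz in shares of 0.8 m (1.0 is 0.8 m), then a rotation vector rx, ry, rz in normalised numbers (1 is 4 rad); each row shifts and turns the commanded pose from where the row before left it, along the tool's axes as they then stand; what a row does not reach is not made up. A row lasts 1/10 s, in which the tool goes at most 0.05 m and 8.59 degrees, less where a joint would pass 70% of its speed; a pose out of reach is approached as far as the arm can. finger_gap is the finger opening in m, set as the call begins (left out keeps the last). The fingers move at their own pace and stop on an object; force is the grip in N (left out, the last holds). Time passes only in rows, so rows that do not move let the fingers close. The tool returns the time, the measured TCP pose, the force, the opening and the grip force at its end. only (a regular expression) keeps the lines of the reply that match it, lines (a string "A,B") keeps lines A to B, and quiet returns only ok. Input that does not fit is refused with a message, and nothing moves.
- robot.read_state(): the state, without advancing time (a new reading comes with each control period).
- robot.capture(name): name is "side" or "top" or "wrist"; returns a dict with "pixels" (480x640x3 uint8, red, green, blue), "fov_y" (degrees; the focal length in pixels is half the picture's height over the tangent of half this angle, whatever the lens; pixels are square), "cx", "cy" (the principal point, pixels), "view" (4x4, takes a point from world to camera coordinates). Camera axes: x right, y down, z forward; pixel columns grow to the right and rows downward; lengths in m; the calibration is good to about 2 mm. A picture is of the moment at which its call begins. There is no depth.
- robot.hand_in(): hands the job in; it is judged then, once.
The state is a dict: "t": time; "q": joint angles; "qvel": joint speeds; "tau": joint torques, N m; "tcp_pos": TCP position; "tool_rot": TCP orientation; "ft_force": force on the tool from outside, world axes, zero at the start; "moment": the same for the moment, N m; "width": finger opening in m; "grip_force": force on a finger pad.
Only numpy, scipy, OpenCV 4.12 (cv2) and the standard library are available. Lean on these libraries where they do the work, as an engineer would, in place of code of your own. Each camera call takes 0.05 s, during which the arm holds its last target. There are 200 camera calls.

### The job

Take the wooden spoon off the vacuum station and lay it flat in the white spoon tray, right way up. Then push the jar's sled along the station until its tube is fully home in the pump's collet, and then give the pump plunger at least two full strokes, each right down to its stop and all the way back up. Leave the other loose things on the counter standing where they are, and finish clear of everything.

Things in the scene. Friction and masses are not known exactly. Their poses are not given: they have to be found in the camera images.
- station: Fixed vacuum station: grey base slab 110 (x) x 340 (y) x 16 mm. Origin: centre of its underside; z up, +y = the way the sled is pushed, to the pump. Pump foot block: 90 wide, y 85 to 165, top z 46; steel barrel on it: radius 30, axis at y 125, top z 165 (collar radius 14 to z 175). The spoon starts across the base between sled and foot block, handle out over the -x (robot) side, blocking it.
- sled (a joint): Travel of the jar sled along the station's +y, metres: 0 = farthest from the pump, 0.090 = home, tube bottomed in the collet. Starts at 0 to 0.015. About 4 N of friction throughout; it stays where left. Steel plate 90 (x) x 100 (y) mm, top at z 31, spanning station y -110 to -10 at travel 0, with a lidded jar fixed on it.
- tube_tip (a point): Tip of the 12 mm aluminium tube, on its axis, z 128 mm, at station y 5 mm at sled travel 0, 95 at home. The tube runs 63 mm along +y from a black elbow (radius 8, top z 136) on the centre of the sled's jar lid. That jar: radius 40, lid top z 115 mm, rigidly held by the sled. The spoon starts lower, in front of the tip, partly below the collet's mouth.
- collet_mouth (a point): Centre of the mouth of the pump's push-fit collet, a black ring of outer radius 14 mm on the barrel's -y side, axis along the station's y at z 128 mm; mouth at station y 70, bottom at y 95 mm: the tube goes 25 mm in.
- push_plate (a point): Point on the rear (-y) face of the sled's upright push plate, at mid-width, z 74 mm. The plate is 60 mm wide (x), 6 thick, z 18 to 88 mm, and is meant to be pushed along the station's +y. Moves with the sled; at home it is at station y -20 mm, at travel 0 at y -110.
- plunger (a joint): How far the pump plunger is pressed down, metres: 0 = fully up, 0.030 = on its stop. Spring return: about 5 N to start, 15 N at the stop; it rises by itself when let go.
- plunger_top (a point): Centre of the top of the plunger's round black head (58 mm diameter, 13 thick, flat top 52 mm across), on a steel rod above the barrel, at station x 0, y 125 mm; 220 mm above the counter when up, 190 at the stop. Moves with the plunger.
- spoon: Wooden spoon, 200 mm long, 60 g or so, flat underneath. Origin: middle of its length, on its underside (16 mm above the counter at the start, lying on the station's base). Its +x points to the round head (a disc of radius 21, 14 mm thick, centred 79 mm along +x); the handle is a straight bar 14 x 14 mm from x -100 to +60 mm. z is up, and its underside is z 0; it balances near x +10 mm.
- tray: White ceramic spoon tray, fixed, open on top, outside 250 (x) x 120 (y) x 20 mm high, walls and floor 5 mm thick. Origin: centre of its underside. It stands either to the left or to the right of the station; the steamer stands on the other side.
- bowl: Cobalt ceramic bowl, rim radius 62, 60 mm high; origin at the centre of its underside. Bystander on the station's far side.
- jar: Plain lidded glass jar, loose, radius 34, 95 mm high; origin at the centre of its underside. Bystander on the station's robot side, by the sled.
- mill: Dark wooden pepper mill, radius 26, 137 mm high; origin at the centre of its underside. Bystander on the station's robot side, by the pump.
- steamer_low: Lower stainless steamer tier, radius 75, 55 mm high, with two small knob handles to radius 98; origin at the centre of its underside. Bystander.
- steamer_top: Upper steamer tier, the same, stacked on the lower one (top of the stack at 110 mm). Bystander.

How it is judged (in metres and radians):
On the way, in this order (a step that is already met when the one before it is completed fails the run):
1. the spoon lies flat in the tray, right way up (x of spoon in the frame of tray between -0.03 and 0.03 m and y of spoon in the frame of tray between -0.05 and 0.05 m and z of spoon in the frame of tray below 0.01 m and angle between spoon's own z axis and vertical below 0.05 rad and linear speed of spoon below 0.03 m/s), for 0.2 s.
2. the sled is home: the tube is bottomed in the collet (value of joint sled above 0.087 m), for 0.2 s.
3. the plunger is on its stop (value of joint plunger above 0.0275 m), for 0.1 s.
4. the plunger is all the way up again (value of joint plunger below 0.003 m), for 0.1 s.
5. the plunger is on its stop a second time (value of joint plunger above 0.0275 m), for 0.1 s.
6. the plunger is all the way up again (value of joint plunger below 0.003 m), for 0.1 s.
At the end, for the whole second after the job is handed in: Spoon at rest flat and right way up in the tray (middle within 30 mm lengthwise and 50 mm crosswise of its centre, underside below 10 mm, tilt under 0.05 rad); sled within 3 mm of home; plunger within 3 mm of fully up after two strokes to within 2.5 mm of the stop (all of step 1 and value of joint sled above 0.087 m and value of joint plunger below 0.003 m); the robot touches nothing.
It fails at once if a bystander is moved by more than 20 mm or tipped (distance of any of bowl, jar, mill, steamer_low, steamer_top from where it was at the start of the episode above 0.02 m or angle between any of bowl, jar, mill, steamer_low, steamer_top's own z axis and vertical above 0.3 rad).
It also fails if it takes over 72 s, if anything falls off the work surface, if the arm or the gripper's body presses on something with over 40 N, if the wrist force passes 120 N, or if a joint passes its speed limit or range.

## Working session

There is one attempt and no reset: what is moved stays moved. The work goes in short steps, Python scripts to look and compute and a tool call to move; the robot and the scene stay as the last step left them, time stands still between calls to the robot, and variables do not carry over. Pictures are saved under pics/ and viewed, at most 10 in all, crops included, and the job is handed in when it is done.

```bash
ls; mkdir -p pics; python3 - <<'E'
from cell import robot
import cv2,numpy as np,json
s=robot.read_state();print(s['t'],s['tcp_pos'],np.round(s['tool_rot'],3).tolist(),s['width'])
for n in ['top','side']:
    c=robot.capture(n);cv2.imwrite(f'pics/{n}0.png',c['pixels'][...,::-1])
    print(n,c['fov_y'],c['cx'],c['cy'],np.round(c['view'],4).tolist())
E
```

```text
cell.py
pics
0.0 [0.174747   0.52092332 0.24451207] [[-0.948, 0.318, -0.001], [0.318, 0.948, -0.002], [0.0, -0.002, -1.0]] 0.08534474532211886
top 42.08745241868563 326.6792841828187 248.49274829978623 [[0.0543, -0.9985, 0.002, -0.0275], [-0.9725, -0.0534, -0.2267, 0.6533], [0.2264, 0.0103, -0.974, 1.4805], [0.0, 0.0, 0.0, 1.0]]
side 48.9947832216136 321.016172336961 235.40596188463792 [[0.7681, -0.6403, 0.009, -0.4615], [-0.4708, -0.5742, -0.6698, 0.3904], [0.434, 0.5102, -0.7425, 1.0393], [0.0, 0.0, 0.0, 1.0]]
```

View pics/top0.png

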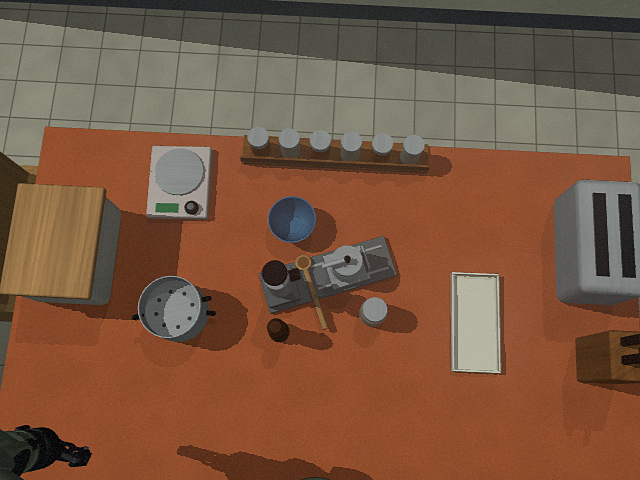

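View pics/side0.png

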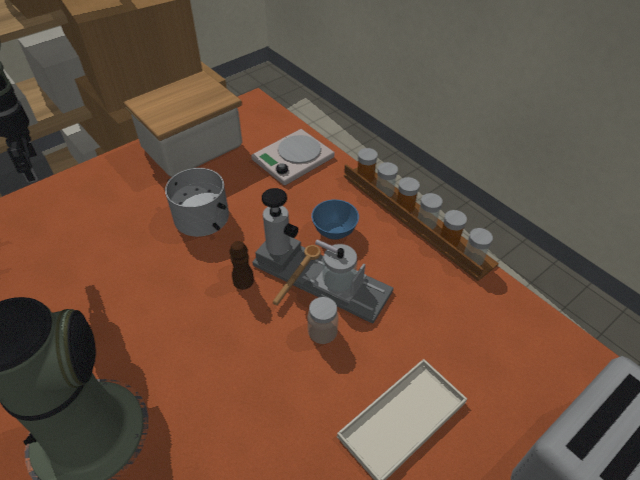

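The top view shows the tray at the right (475,323), the station running from (390,255) to the pump at (275,275), the spoon from head (304,263) to handle end (324,328), the loose jar at (374,311), the mill at (278,330) and the steamer at (172,308). I'll measure by masks.

```bash
cat > h.py <<'E'
import numpy as np,cv2
from cell import robot
def ray(c,u,v):
    f=240/np.tan(np.radians(c['fov_y']/2));V=np.array(c['view'])
    d=V[:3,:3].T@np.array([(u-c['cx'])/f,(v-c['cy'])/f,1]);o=-V[:3,:3].T@V[:3,3]
    return o,d
def plane(c,u,v,z):
    o,d=ray(c,u,v);return (o+d*(z-o[2])/d[2])
def proj(c,p):
    f=240/np.tan(np.radians(c['fov_y']/2));V=np.array(c['view']);q=V[:3,:3]@np.array(p)+V[:3,3]
    return np.array([c['cx']+f*q[0]/q[2],c['cy']+f*q[1]/q[2]])
def blob(m,roi):
    x0,y0,x1,y1=roi;k=np.zeros(m.shape,np.uint8);k[y0:y1,x0:x1]=1
    m=(m&(k>0)).astype(np.uint8);cs,_=cv2.findContours(m,cv2.RETR_EXTERNAL,cv2.CHAIN_APPROX_NONE)
    return max(cs,key=cv2.contourArea)
E
python3 - <<'E'
from h import *
c=robot.capture('top');im=c['pixels'];hsv=cv2.cvtColor(im,cv2.COLOR_RGB2HSV);H,S,V=[hsv[...,i].astype(int) for i in range(3)]
np.set_printoptions(precision=4,suppress=True)
t=blob((S<60)&(V>150),(430,250,520,390));b=cv2.boxPoints(cv2.minAreaRect(t));print('tray px',b);w=np.array([plane(c,u,v,.02) for u,v in b]);print(w,w.mean(0),np.linalg.norm(w[1]-w[0]),np.linalg.norm(w[2]-w[1]))
for (u,v) in [(304,263),(310,290),(318,310),(323,325),(278,330),(374,311),(330,280),(260,350),(245,330)]: print((u,v),im[v,u],hsv[v,u])
p=blob(V<60,(255,250,292,290));print('plunger',cv2.minEnclosingCircle(p));u,v=cv2.minEnclosingCircle(p)[0];print(plane(c,u,v,.22))
g=blob((S<90)&(V>50),(240,225,410,325));b=cv2.boxPoints(cv2.minAreaRect(g));print('station',b,[plane(c,u,v,.016)[:2] for u,v in b])
cv2.imwrite('pics/crop0.png',cv2.resize(im[220:350,240:420,::-1],None,fx=4.4,fy=4.4,interpolation=cv2.INTER_CUBIC))
s=robot.capture('side');cv2.imwrite('pics/crops.png',cv2.resize(s['pixels'][170:350,220:420,::-1],None,fx=3.3,fy=3.3,interpolation=cv2.INTER_CUBIC))
E
```

```text
tray px [[452. 272.]
 [500. 272.]
 [500. 372.]
 [452. 372.]]
[[ 0.6225 -0.3153  0.02  ]
 [ 0.6292 -0.4382  0.02  ]
 [ 0.3772 -0.4361  0.02  ]
 [ 0.3707 -0.3175  0.02  ]] [ 0.4999 -0.3768  0.02  ] 0.1230894869416074 0.25208621127316216
(304, 263) [110  74  44] [ 14 153 110]
(310, 290) [80 58 37] [ 15 137  80]
(318, 310) [141 106  69] [ 15 130 141]
(323, 325) [141 103  69] [ 14 130 141]
(278, 330) [59 37 19] [ 14 173  59]
(374, 311) [140 140 138] [ 30   4 140]
(330, 280) [107 112 109] [ 72  11 112]
(260, 350) [146  79  40] [ 11 185 146]
(245, 330) [89 50 32] [  9 163  89]
plunger ((276.4974060058594, 275.13470458984375), 15.643850326538086)
[0.5531 0.1152 0.22  ]
station [[304.1931 257.7332]
 [383.6128 233.0857]
 [396.6247 275.013 ]
 [317.205  299.6605]] [array([0.64  , 0.0654]), array([ 0.7169, -0.1371]), array([ 0.6077, -0.1742]), array([0.5329, 0.0256])]
```

View pics/crop0.png

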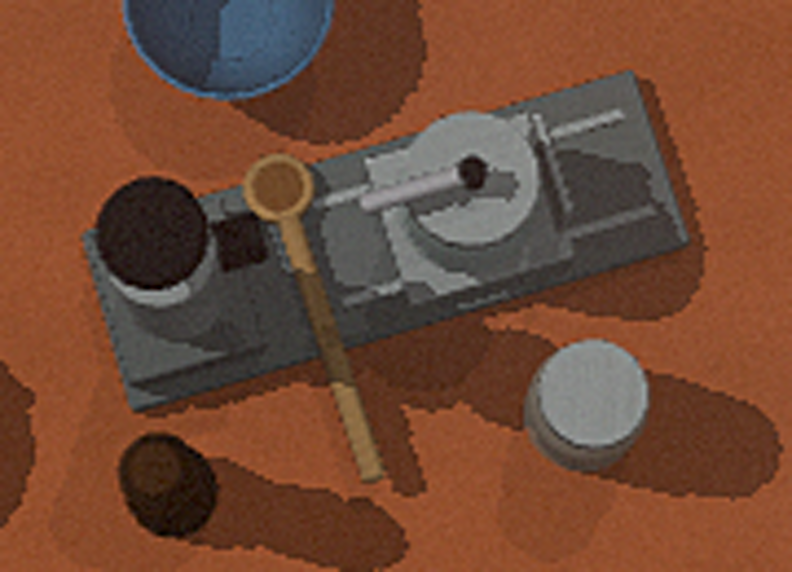

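View pics/crops.png

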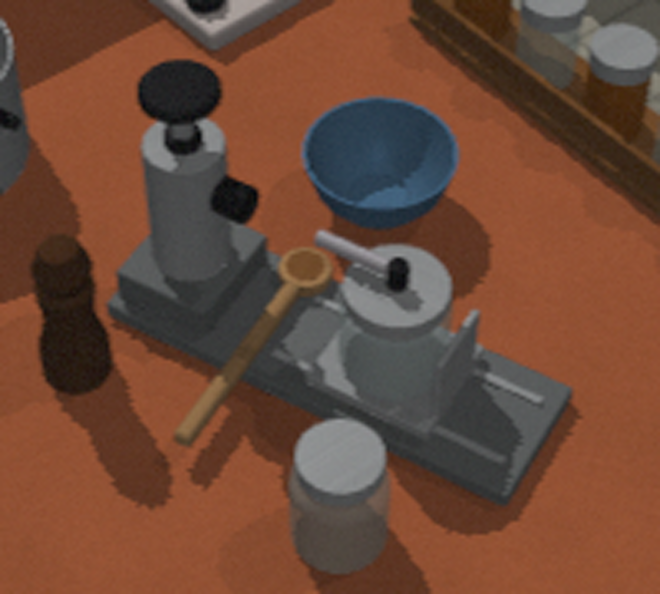

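Crops: slab corners at crop px (632,72), (690,240), (135,412), (85,232); spoon head at (279,188), handle end (372,475); plunger head (153,233); elbow (472,172); tube tip (365,200). In the side crop the plunger head is at (180,90) and the spoon end at (187,435).

```bash
python3 - <<'E'
from h import *
np.set_printoptions(precision=4,suppress=True)
c=robot.capture('top');s=robot.capture('side')
P=lambda u,v,z:plane(c,240+u/4.4,220+v/4.4,z)
Q=lambda u,v,z:plane(s,220+u/3.3,170+v/3.3,z)
K=[P(632,72,.016),P(690,240,.016),P(135,412,.016),P(85,232,.016)]
K=np.array(K);print(K[:,:2],[np.linalg.norm(K[i]-K[i-1]) for i in range(4)])
print('side corners',Q(571,393,.016),Q(505,500,.016),Q(110,308,.016))
O=K.mean(0);ey=(K[2]+K[3]-K[0]-K[1]);ey/=np.linalg.norm(ey)
pt=P(153,233,.22);ps=Q(180,88,.22);print('plunger',pt,ps)
print('O',O,'ey',ey,'yaw',np.degrees(np.arctan2(-ey[0],ey[1])),'plunger pred',O+.125*ey)
ex=np.array([ey[1],-ey[0],0])
loc=lambda p:np.array([(p-O)@ex,(p-O)@ey])
h=P(279,188,.030);hs=Q(305,268,.030);e=P(372,475,.030);es=Q(184,436,.028)
print('spoon head',h,hs,'end',e,es,'len head-end',np.linalg.norm(h-e),np.linalg.norm(hs-es),loc(h),loc(e))
print('elbow',P(472,165,.136),loc(P(472,165,.136)),'tip',loc(P(365,201,.128)),Q(399,263,.136))
print('pushplate',loc(P(535,118,.088)),loc(P(572,243,.088)))
for n,p in [('jar top',P(592,392,.095)),('jar side',Q(342,455,.095)),('mill top',P(153,470,.137)),('mill top s',Q(60,250,.135)),('bowl',P(228,-8,.06)),('bowl s',Q(381,155,.06))]: print(n,p,loc(p))
for u,v in [(172,308)]: print('steamer',plane(c,u,v,.11))
E
```

```text
[[ 0.7081 -0.1375]
 [ 0.6089 -0.1747]
 [ 0.4909  0.141 ]
 [ 0.5943  0.178 ]] [np.float64(0.335355348311072), np.float64(0.1059229689286853), np.float64(0.33700638478855605), np.float64(0.10981370750546053)]
side corners [ 0.7067 -0.1422  0.016 ] [ 0.6066 -0.1779  0.016 ] [0.494  0.1351 0.016 ]
plunger [0.5578 0.1194 0.22  ] [0.5592 0.1155 0.22  ]
O [0.6006 0.0017 0.016 ] ey [-0.3447  0.9387  0.    ] yaw 20.160738151982002 plunger pred [0.5575 0.119  0.016 ]
spoon head [0.6238 0.066  0.03  ] [0.6251 0.0633 0.03  ] end [0.4609 0.0029 0.03  ] [ 0.463  -0.0013  0.028 ] len head-end 0.17470116203616773 0.17452064088172262 [0.044  0.0523] [-0.1307  0.0493]
elbow [ 0.6204 -0.0427  0.136 ] [ 0.0033 -0.0485] tip [0.0028 0.0123] [ 0.6209 -0.0439  0.136 ]
pushplate [ 0.0282 -0.0952] [-0.0459 -0.0931]
jar top [ 0.506  -0.1152  0.095 ] [-0.1291 -0.0772]
jar side [ 0.5084 -0.1183  0.095 ] [-0.1279 -0.0809]
mill top [0.4463 0.1178 0.137 ] [-0.1048  0.1621]
mill top s [0.4494 0.1131 0.135 ] [-0.1035  0.1567]
bowl [0.7316 0.1013 0.06  ] [0.1574 0.0483]
bowl s [0.7283 0.0956 0.06  ] [0.1523 0.0441]
steamer [0.4802 0.3678 0.11  ]
```

The rows are not in the units I measure in: shifts go in shares of 0.8 m and turns go in shares of 4 rad. I convert before sending: -0.0453 m / 0.8 = -0.0566, -0.01 m / 0.8 = -0.0125, -8 degrees / 229.1831 = -0.0349.

```bash
cat >> h.py <<'E'
from scipy.spatial.transform import Rotation as Ro
def goal(p,yang=None):
    "shift in tool axes to TCP p, tool down, tool y axis at world angle yang (deg); rotation first, shift in the turned frame"
    s=robot.read_state();R=np.array(s['tool_rot'])
    if yang is not None:
        a=np.radians(yang);y=np.array([np.cos(a),np.sin(a),0]);z=np.array([0,0,-1.]);G=np.column_stack([np.cross(y,z),y,z])
    else: G=R
    print('t',round(s['t'],2),'tcp',np.round(s['tcp_pos'],4),'rotvec',np.round(Ro.from_matrix(R.T@G).as_rotvec(degrees=True),2),'shift',np.round(G.T@(np.array(p)-s['tcp_pos']),4),'F',np.round(s['ft_force'],1),'w',np.round(s['width'],4))
E
```

Emit:
shift_gripper(rows="0,0,0,0,0,-0.0349;0,0,0,0,0,-0.0349;0,0,0,0,0,-0.0349;0,0,0,0,0,-0.0349;0,0,0,0,0,-0.0345;-0.0125,-0.0566,0,0,0,0;-0.0125,-0.0566,0,0,0,0;-0.0125,-0.0566,0,0,0,0;-0.0125,-0.0566,0,0,0,0;-0.0125,-0.0566,0,0,0,0;-0.0125,-0.0566,0,0,0,0;-0.0125,-0.0566,0,0,0,0;-0.0125,-0.0566,0,0,0,0;-0.0125,-0.0566,0,0,0,0;-0.0125,-0.0566,0,0,0,0;-0.0125,-0.0566,0,0,0,0;-0.0125,-0.0566,0,0,0,0;-0.0125,-0.0566,0,0,0,0;0,0,0,0,0,0", finger_gap=0.045)

```text
t: 2.2
tcp_pos: [0.5135, 0.0158, 0.2452]
tool_rot: [[-0.934, -0.358, 0.002], [-0.358, 0.934, -0.002], [-0.002, -0.002, -1.0]]
ft_force: [-0.8, 0.2, -0.4]
width: 0.045
grip_force: 0.0
```

```bash
python3 - <<'E'
from h import *
goal([.511,.0203,.031],111.4)
w=robot.capture('wrist');cv2.imwrite('pics/w0.png',w['pixels'][...,::-1])
print([proj(w,p).round() for p in [(.462,.001,.03),(.511,.0203,.03),(.6245,.0647,.03)]])
E
```

```text
t 2.2 tcp [0.5135 0.0158 0.2452] rotvec [-0.14  0.09 -0.42] shift [0.0007 0.0051 0.2142] F [-0.8  0.2 -0.4] w 0.045
[array([321., 157.]), array([321., 208.]), array([322., 311.])]
```

View pics/w0.png

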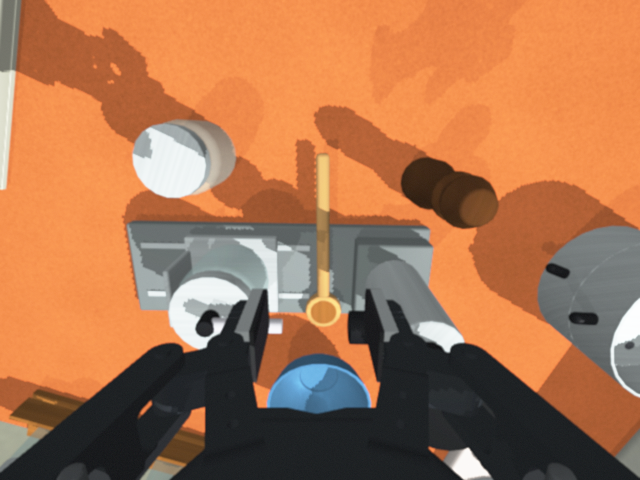

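Wrist view: handle end at (322,155) and head at (323,311), within 2 px of the prediction, and the spoon runs along the picture's column, so it is aligned. Descending and gripping.

To row units: 0.04 m / 0.8 = 0.05, 0.0007 m / 0.8 = 0.0009, -0.4 degrees / 229.1831 = -0.0017.

Emit:
shift_gripper(rows="0,0.0031,0.0375,0,0,-0.0017;0,0.0033,0.05,0,0,0;0.0009,0,0.05,0,0,0;0,0,0.05,0,0,0;0,0,0.0375,0,0,0;0,0,0.025,0,0,0;0,0,0.0175,0,0,0;0,0,0,0,0,0;0,0,0,0,0,0", finger_gap=0.045)

```text
t: 3.15
tcp_pos: [0.5074, 0.0257, 0.0316]
tool_rot: [[-0.928, -0.372, -0.001], [-0.372, 0.928, 0.0], [0.001, 0.0, -1.0]]
ft_force: [0.7, 0.0, 0.6]
width: 0.0449
grip_force: 0.0
```

Emit:
shift_gripper(rows="0,0,0,0,0,0;0,0,0,0,0,0;0,0,0,0,0,0;0,0,0,0,0,0;0,0,0,0,0,0;0,0,0,0,0,0", finger_gap=0, force=60)

```text
t: 3.75
tcp_pos: [0.5087, 0.0248, 0.0323]
tool_rot: [[-0.929, -0.371, 0.002], [-0.371, 0.929, 0.0], [-0.002, -0.0, -1.0]]
ft_force: [-0.4, 0.6, 6.7]
width: 0.0121
grip_force: 60.4
```

```bash
python3 - <<'E'
from h import *
goal([.511,.0203,.031],111.4)
E
```

```text
t 3.75 tcp [0.5087 0.0248 0.0323] rotvec [-0.02  0.11  0.35] shift [-0.0005 -0.005   0.0013] F [-0.4  0.6  6.7] w 0.0121
```

To row units: -0.04 m / 0.8 = -0.05, -0.02 m / 0.8 = -0.025.

Emit:
shift_gripper(rows="0,0,-0.0125,0,0,0;0,0,-0.025,0,0,0;0,0,-0.05,0,0,0;0,0,-0.05,0,0,0;0,0,-0.05,0,0,0;0,0,0,0,0,0;0,0,0,0,0,0")

```text
t: 4.45
tcp_pos: [0.5084, 0.0246, 0.1825]
tool_rot: [[-0.929, -0.37, 0.002], [-0.37, 0.929, -0.0], [-0.002, -0.001, -1.0]]
ft_force: [-0.3, 0.8, -1.0]
width: 0.0125
grip_force: 59.6
```

```bash
python3 - <<'E'
from h import *
goal([.455,-.377,.15],90)
for n in ('wrist','side'):
    w=robot.capture(n);p=w['pixels'];
    cv2.imwrite(f'pics/{n}1.png',p[...,::-1])
E
```

```text
t 4.45 tcp [0.5084 0.0246 0.1825] rotvec [-0.04  0.14 21.74] shift [ 0.0534 -0.4016  0.0325] F [-0.3  0.8 -1. ] w 0.0125
```

View pics/wrist1.png

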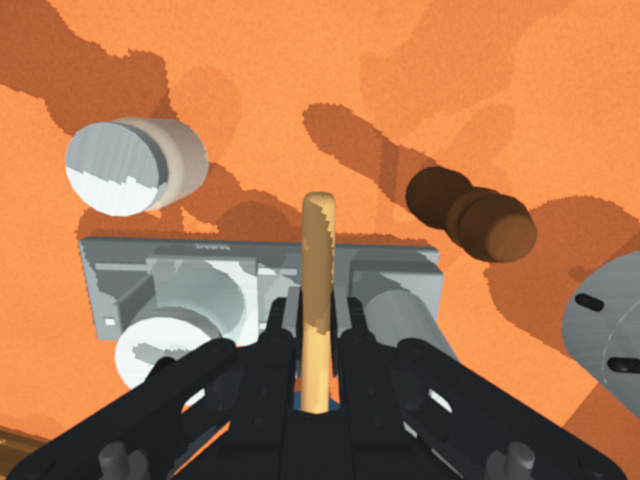

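View pics/side1.png

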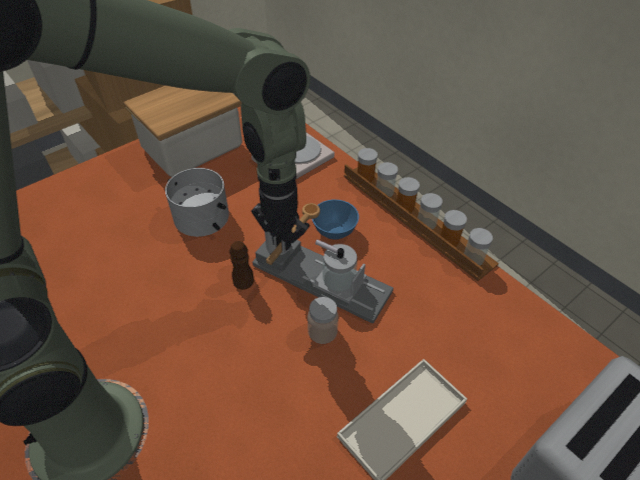

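The spoon is held: wrist picture shows its handle end at (318,195), side picture its head at (311,211). Checking that it's level.

```bash
python3 - <<'E'
from h import *
w=robot.capture('wrist');s=robot.capture('side')
T=np.array([.5084,.0246,.0]);d=np.array([.929,.370,0])
for g in (-.052,-.045,-.038):
  for tilt in (-10,0,10):
    a=np.radians(tilt);D=d*np.cos(a)+np.array([0,0,np.sin(a)])
    B=T+[0,0,.180]
    print(g,tilt,'end',proj(w,B+D*(-.1-g)).round(),'head side',proj(s,B+D*(.079-g)).round())
E
```

```text
-0.052 -10 end [314. 225.] head side [311. 213.]
-0.052 0 end [314. 218.] head side [311. 206.]
-0.052 10 end [314. 215.] head side [311. 199.]
-0.045 -10 end [314. 208.] head side [309. 215.]
-0.045 0 end [314. 201.] head side [310. 207.]
-0.045 10 end [314. 198.] head side [309. 201.]
-0.038 -10 end [314. 190.] head side [308. 216.]
-0.038 0 end [314. 183.] head side [308. 209.]
-0.038 10 end [314. 181.] head side [308. 204.]
```

To row units: -0.038 m / 0.8 = -0.0475, -0.01 m / 0.8 = -0.0125, 5.7 degrees / 229.1831 = 0.0249.

Emit:
shift_gripper(rows="0,-0.0125,0,0,0,0.0218;0,-0.0125,0,0,0,0.0249;0,0,0,0,0,0.024;0,0,0,0,0,0.024;0.0063,-0.0475,0,0,0,0;0.0063,-0.0475,0,0,0,0;0.0063,-0.0475,0,0,0,0;0.0063,-0.0475,0,0,0,0;0.0063,-0.0475,0,0,0,0;0.0063,-0.0475,0,0,0,0;0.0063,-0.0475,0,0,0,0;0.0063,-0.0475,0,0,0,0;0.0063,-0.0475,0,0,0,0;0.0063,-0.0475,0,0,0,0;0,0,0,0,0,0;0,0,0,0,0,0;0,0,0,0,0,0")

```text
t: 6.35
tcp_pos: [0.4643, -0.3728, 0.1802]
tool_rot: [[-1.0, -0.001, -0.002], [-0.001, 1.0, 0.002], [0.002, 0.002, -1.0]]
ft_force: [-0.0, -0.2, -1.3]
width: 0.012
grip_force: 59.6
```

```bash
python3 - <<'E'
from h import *
goal([.455,-.3785,.024],90)
E
```

```text
t 6.35 tcp [ 0.4643 -0.3728  0.1802] rotvec [ 0.13 -0.1   0.08] shift [ 0.0093 -0.0057  0.1562] F [-0.  -0.2 -1.3] w 0.012
```

To row units: 0.04 m / 0.8 = 0.05, 0.03 m / 0.8 = 0.0375.

Emit:
shift_gripper(rows="0.0038,-0.0025,0.0375,0,0,0;0.0038,-0.0025,0.05,0,0,0;0.0038,-0.0025,0.0375,0,0,0;0,0,0.0313,0,0,0;0,0,0.0188,0,0,0;0,0,0.0125,0,0,0;0,0,0.0075,0,0,0;0,0,0,0,0,0;0,0,0,0,0,0;0,0,0,0,0,0")

```text
t: 7.35
tcp_pos: [0.4564, -0.3807, 0.0263]
tool_rot: [[-1.0, -0.001, 0.001], [-0.001, 1.0, -0.001], [-0.001, -0.001, -1.0]]
ft_force: [-0.1, 0.6, -0.3]
width: 0.0125
grip_force: 59.5
```

```bash
python3 - <<'E'
from h import *
goal([.455,-.3785,.024],90)
E
```

```text
t 7.35 tcp [ 0.4564 -0.3807  0.0263] rotvec [-0.07  0.07  0.06] shift [0.0014 0.0022 0.0023] F [-0.1  0.6 -0.3] w 0.0125
```

To row units: 0.002 m / 0.8 = 0.0025, 0.001 m / 0.8 = 0.0013.

Emit:
shift_gripper(rows="0,0,0.0025,0,0,0;0,0,0.0013,0,0,0;0,0,0,0,0,0;0,0,0,0,0,0")

```text
t: 7.75
tcp_pos: [0.4558, -0.3802, 0.0223]
tool_rot: [[-1.0, -0.001, -0.0], [-0.001, 1.0, 0.0], [0.0, 0.0, -1.0]]
ft_force: [0.9, 0.6, -0.1]
width: 0.0124
grip_force: 59.5
```

Emit:
shift_gripper(rows="0,0,0,0,0,0;0,0,0,0,0,0;0,0,0,0,0,0;0,0,0,0,0,0", finger_gap=0.04)

```text
t: 8.15
tcp_pos: [0.4559, -0.3802, 0.0223]
tool_rot: [[-1.0, -0.001, 0.0], [-0.001, 1.0, -0.0], [-0.0, -0.0, -1.0]]
ft_force: [-0.2, 0.5, 0.2]
width: 0.04
grip_force: 0.0
```

Emit:
shift_gripper(rows="0,0,-0.0125,0,0,0;0,0,-0.0375,0,0,0;0,0,-0.05,0,0,0;0,0,-0.05,0,0,0;0,0,-0.05,0,0,0;0,0,-0.0375,0,0,0;0,0,-0.025,0,0,0;0,0,0,0,0,0;0,0,0,0,0,0")

```text
t: 9.05
tcp_pos: [0.4559, -0.3802, 0.2327]
tool_rot: [[-1.0, -0.001, 0.001], [-0.001, 1.0, -0.001], [-0.001, -0.001, -1.0]]
ft_force: [-0.9, -0.1, -1.1]
width: 0.04
grip_force: 0.0
```

```bash
python3 - <<'E'
from h import *
np.set_printoptions(precision=4,suppress=True)
for n in ('wrist','side'):
    c=robot.capture(n);cv2.imwrite(f'pics/{n}2.png',c['pixels'][...,::-1])
    hsv=cv2.cvtColor(c['pixels'],cv2.COLOR_RGB2HSV).astype(int);m=(hsv[...,0]>8)&(hsv[...,0]<25)&(hsv[...,1]>80)&(hsv[...,2]>70)
    q=[proj(c,(.50+a,-.378+b,.005)) for a,b in((-.115,-.05),(.115,-.05),(.115,.05),(-.115,.05))]
    k=np.zeros(m.shape,np.uint8);cv2.fillPoly(k,[np.int32(q)],1)
    b=blob(m&(k>0),(0,0,640,480));P=np.array([plane(c,*p[0],.018)[:2] for p in b]);print(n,len(P),P.min(0),P.max(0))
goal([0,0,0])
E
```

```text
wrist 371 [ 0.4016 -0.4016] [ 0.5991 -0.3621]
side 160 [ 0.4008 -0.4021] [ 0.5994 -0.3737]
t 9.15 tcp [ 0.4552 -0.3795  0.2311] rotvec [0. 0. 0.] shift [0.4546 0.3795 0.2323] F [-0.  -0.7  0.3] w 0.0404
```

View pics/side2.png

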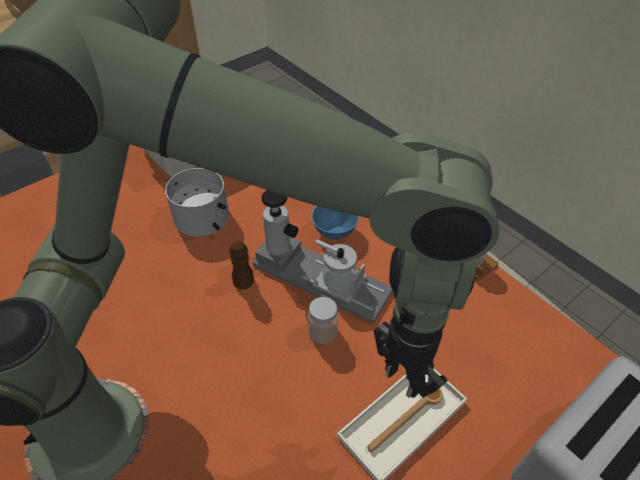

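The spoon lies flat in the tray, x from 0.401 to 0.599 m (tray centre 0.500), at px (405,422) in the side view. Now I move behind the push plate, fingers shut.

To row units: 0.038 m / 0.8 = 0.0475, 0.023 m / 0.8 = 0.0288, 7.8 degrees / 229.1831 = 0.034.

Emit:
shift_gripper(rows="0,0,0,0,0,0.034;0,0,0,0,0,0.034;0,0,0,0,0,0.034;0,0,0,0,0,0.034;0,0,0,0,0,0.034;0,0,0,0,0,0.034;0,0,0,0,0,0.034;0,0,0,0,0,0.0332;0,0,0,0,0,0.0332;0.0288,0.0475,0,0,0,0;0.0288,0.0475,0,0,0,0;0.0288,0.0475,0,0,0,0;0.0288,0.0475,0,0,0,0;0.0288,0.0475,0,0,0,0;0.0288,0.0475,0,0,0,0;0.0288,0.0475,0,0,0,0;0,0,0,0,0,0;0,0,0,0,0,0", finger_gap=0, force=20)

```text
t: 10.95
tcp_pos: [0.6492, -0.1359, 0.2303]
tool_rot: [[-0.348, 0.937, -0.003], [0.937, 0.348, 0.0], [0.002, -0.003, -1.0]]
ft_force: [0.9, -0.7, -0.5]
width: 0.0003
grip_force: 0.0
```

```bash
python3 - <<'E'
from h import *
goal([.650,-.136,.078],20.2)
w=robot.capture('wrist');cv2.imwrite('pics/w3.png',w['pixels'][...,::-1])
E
```

```text
t 10.95 tcp [ 0.6492 -0.1359  0.2303] rotvec [-0.16 -0.09  0.17] shift [-0.0004  0.0007  0.1523] F [ 0.9 -0.7 -0.5] w 0.0003
```

View pics/w3.png

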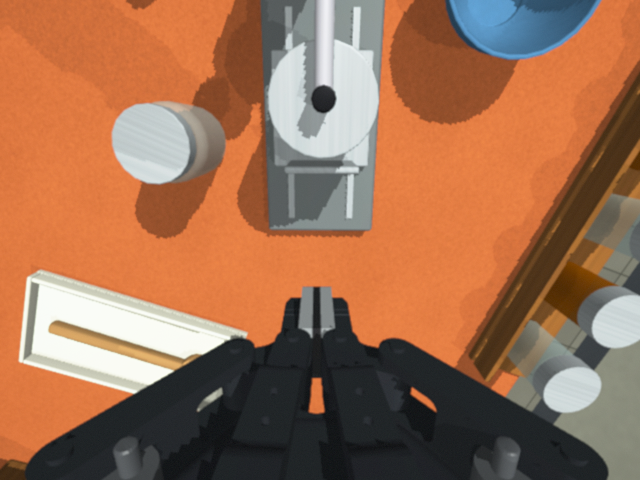

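Wrist view: station axis is vertical in the picture (elbow (323,98), push plate top edge (285–358,170)), shut fingers at (317,300): lined up behind the plate.

To row units: 0.04 m / 0.8 = 0.05, 0.03 m / 0.8 = 0.0375.

```bash
python3 - <<'E'
from h import *
w=robot.capture('wrist');V=np.array(w['view']);s=robot.read_state()
print('cam in tool',np.array(s['tool_rot']).T@(-V[:3,:3].T@V[:3,3]-s['tcp_pos']))
O=np.array([.6,0,0]);a=np.radians(20.2);ex=np.array([np.cos(a),np.sin(a),0]);ey=np.array([-np.sin(a),np.cos(a),0])
for u,v,z in [(323,98,.136),(285,170,.088),(358,170,.088),(269,230,.016),(372,230,.016)]:
    p=plane(w,u,v,z)-O;print(u,v,p@ex,p@ey)
E
```

```text
cam in tool [ 0.0799787  -0.00056978 -0.12811422]
323 98 0.0013527481758382326 -0.04788101695109975
285 170 -0.02779230372232401 -0.09716834002037053
358 170 0.030406568338167912 -0.09707776399512694
269 230 -0.05339851282224754 -0.1686066870489407
372 230 0.05647865344705824 -0.16837926483540583
```

Emit:
shift_gripper(rows="0,0,0.0375,0,0,0;0,0,0.05,0,0,0;0,0,0.05,0,0,0;0,0,0.0375,0,0,0;0,0,0.015,0,0,0;0,0,0,0,0,0;0,0,0,0,0,0;0,0,0,0,0,0")

```text
t: 11.85
tcp_pos: [0.6511, -0.1379, 0.0826]
tool_rot: [[-0.346, 0.938, 0.003], [0.938, 0.346, -0.001], [-0.002, 0.003, -1.0]]
ft_force: [1.0, -0.5, -0.3]
width: -0.0
grip_force: 0.0
```

To row units: 0.01 m / 0.8 = 0.0125, 0.008 m / 0.8 = 0.01.

Emit:
shift_gripper(rows="0.0125,0.0013,0.0025,0,0,0;0.0125,0,0.0025,0,0,0;0.01,0,0,0,0,0;0.01,0,0,0,0,0;0.01,0,0,0,0,0;0.01,0,0,0,0,0;0.01,0,0,0,0,0;0.01,0,0,0,0,0;0.01,0,0,0,0,0;0.01,0,0,0,0,0;0.01,0,0,0,0,0;0.0075,0,0,0,0,0;0,0,0,0,0,0;0,0,0,0,0,0")

```text
t: 13.25
tcp_pos: [0.6158, -0.0435, 0.0761]
tool_rot: [[-0.347, 0.938, -0.002], [0.938, 0.347, 0.002], [0.003, -0.001, -1.0]]
ft_force: [-0.0, 0.1, 0.1]
width: -0.0005
grip_force: 0.0
```

```bash
python3 - <<'E'
from h import *
goal([.6+.345*.030,-.938*.030,.078],20.2)
E
```

```text
t 13.25 tcp [ 0.6158 -0.0435  0.0761] rotvec [-0.05 -0.14  0.1 ] shift [ 0.0163  0.0002 -0.0019] F [-0.   0.1  0.1] w -0.0005
```

To row units: 0.004 m / 0.8 = 0.005, 0.003 m / 0.8 = 0.0038.

Emit:
shift_gripper(rows="0.005,0,0,0,0,0;0.005,0,0,0,0,0;0.0038,0,0,0,0,0;0.0025,0,0,0,0,0")

```text
t: 13.65
tcp_pos: [0.6118, -0.0327, 0.0761]
tool_rot: [[-0.346, 0.938, -0.001], [0.938, 0.346, -0.0], [-0.0, -0.001, -1.0]]
ft_force: [0.3, -3.9, -1.9]
width: -0.0001
grip_force: 2.1
```

Emit:
shift_gripper(rows="0.0025,0,0,0,0,0;0.0025,0,0,0,0,0", only="tcp_pos|force")

```text
tcp_pos: [0.6105, -0.0288, 0.0761]
ft_force: [-0.4, -4.4, -2.1]
grip_force: 2.1
```

Emit:
shift_gripper(rows="0.0025,0,0,0,0,0;0.0025,0,0,0,0,0", only="tcp_pos|force")

```text
tcp_pos: [0.61, -0.0274, 0.0762]
ft_force: [3.0, -15.8, -6.2]
grip_force: 7.3
```

Force stepped to 16 N at station y −0.029, where home was predicted (−0.030). Hold, back off, then rise and check.

To row units: -0.05 m / 0.8 = -0.0625, -0.03 m / 0.8 = -0.0375.

Emit:
shift_gripper(rows="0.0013,0,0,0,0,0;0,0,0,0,0,0;0,0,0,0,0,0;-0.0125,0,0,0,0,0;-0.0375,0,0,0,0,0;-0.0375,0,0,0,0,0;-0.0125,0,-0.025,0,0,0;0,0,-0.0625,0,0,0;0,0,-0.0625,0,0,0;0,0,-0.0625,0,0,0;0,0,-0.0375,0,0,0;0,0,0,0,0,0;0,0,0,0,0,0;0,0,0,0,0,0")

```text
t: 15.45
tcp_pos: [0.6359, -0.0983, 0.2746]
tool_rot: [[-0.347, 0.938, -0.003], [0.938, 0.347, 0.002], [0.003, -0.002, -1.0]]
ft_force: [-0.4, 0.4, -0.2]
width: 0.0002
grip_force: 0.0
```

```bash
python3 - <<'E'
from h import *
O=np.array([.6007,.002,0]);a=np.radians(20.2);ex=np.array([np.cos(a),np.sin(a),0]);ey=np.array([-np.sin(a),np.cos(a),0])
goal(list((O+.125*ey)[:2])+[.27],20.2)
w=robot.capture('wrist');cv2.imwrite('pics/w4.png',w['pixels'][...,::-1])
for y,z in [(.032,.136),(-.017,.088),(.125,.22)]: print(proj(w,O+y*ey+[0,0,z]))
E
```

```text
t 15.45 tcp [ 0.6359 -0.0983  0.2746] rotvec [-0.11 -0.16  0.08] shift [0.2313 0.0016 0.0046] F [-0.4  0.4 -0.2] w 0.0002
[320.4592576   41.12827669]
[319.6258033  117.42779856]
[ 323.94793119 -290.75984271]
```

View pics/w4.png

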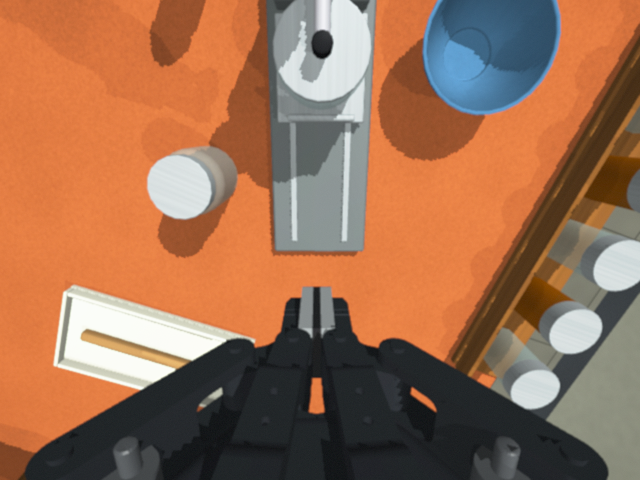

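Wrist view: elbow at (321,43), 2 px from its predicted home pixel (320,41), so the sled is home. Next, over to the plunger.

To row units: 0.04 m / 0.8 = 0.05, 0.0016 m / 0.8 = 0.002.

Emit:
shift_gripper(rows="0.0375,0.002,0,0,0,0;0.05,0,0,0,0,0;0.05,0,0,0,0,0;0.05,0,0,0,0,0;0.05,0,0,0,0,0;0.0375,0,0,0,0,0;0.0138,0,0,0,0,0;0,0,0,0,0,0;0,0,0,0,0,0;0,0,0,0,0,0", only="tcp_pos")

```text
tcp_pos: [0.5588, 0.1168, 0.2758]
```

```bash
python3 - <<'E'
from h import *
goal([.5575,.1190,.244],20.2)
E
```

```text
t 16.5 tcp [0.5588 0.1168 0.2758] rotvec [-0.03  0.01 -0.05] shift [ 0.0025 -0.0005  0.0318] F [-0.2 -0.8 -0.6] w -0.0001
```

To row units: 0.015 m / 0.8 = 0.0188, 0.008 m / 0.8 = 0.01.

Emit:
shift_gripper(rows="0.0025,0,0.0188,0,0,0;0,0,0.0188,0,0,0;0,0,0.01,0,0,0;0,0,0.0075,0,0,0;0,0,0.0075,0,0,0;0,0,0.0063,0,0,0;0,0,0.0063,0,0,0", only="tcp_pos|ft")

```text
tcp_pos: [0.5576, 0.1189, 0.2175]
ft_force: [-4.9, -2.1, 10.5]
```

Emit:
shift_gripper(rows="0,0,0.005,0,0,0;0,0,0.005,0,0,0;0,0,0,0,0,0", only="tcp_pos|ft")

```text
tcp_pos: [0.5576, 0.1189, 0.2098]
ft_force: [-5.7, -2.6, 13.2]
```

To row units: 0.003 m / 0.8 = 0.0038.

Emit:
shift_gripper(rows="0,0,0.0038,0,0,0;0,0,0.0038,0,0,0;0,0,0,0,0,0", only="tcp_pos|ft")

```text
tcp_pos: [0.5576, 0.1189, 0.2043]
ft_force: [-6.5, -2.8, 14.3]
```

Emit:
shift_gripper(rows="0,0,0.0025,0,0,0;0,0,0.0013,0,0,0;0,0,0,0,0,0", only="tcp_pos|ft")

```text
tcp_pos: [0.5577, 0.1189, 0.2039]
ft_force: [-11.5, -3.3, 27.9]
```

Stop reached (28 N, TCP z 0.204 as predicted). Up, then the second stroke.

To row units: -0.02 m / 0.8 = -0.025, -0.015 m / 0.8 = -0.0188.

Emit:
shift_gripper(rows="0,0,0,0,0,0;0,0,-0.0125,0,0,0;0,0,-0.0188,0,0,0;0,0,-0.025,0,0,0;0,0,-0.0063,0,0,0;0,0,0,0,0,0;0,0,0,0,0,0;0,0,0,0,0,0;0,0,0,0,0,0;0,0,0,0,0,0", only="tcp_pos|ft")

```text
tcp_pos: [0.5573, 0.12, 0.2486]
ft_force: [0.7, 0.8, 0.3]
```

Emit:
shift_gripper(rows="0,0,0.0125,0,0,0;0,0,0.0125,0,0,0;0,0,0.0125,0,0,0;0,0,0.0125,0,0,0;0,0,0.0063,0,0,0;0,0,0.0038,0,0,0;0,0,0.0025,0,0,0;0,0,0,0,0,0;0,0,0,0,0,0;0,0,0,0,0,0", only="tcp_pos|ft")

```text
tcp_pos: [0.5582, 0.1201, 0.2039]
ft_force: [-10.1, -1.4, 33.4]
```

Second stop reached (33 N). Now rise clear, and check the plunger, sled and spoon in the cameras.

To row units: -0.04 m / 0.8 = -0.05, -0.03 m / 0.8 = -0.0375.

Emit:
shift_gripper(rows="0,0,-0.0125,0,0,0;0,0,-0.025,0,0,0;0,0,-0.0375,0,0,0;0,0,-0.0375,0,0,0;-0.0375,0,-0.025,0,0,0;-0.05,0,0,0,0,0;-0.05,0,0,0,0,0;-0.05,0,0,0,0,0;-0.05,0,0,0,0,0;-0.0375,0,0,0,0,0;-0.0125,0,0,0,0,0;0,0,0,0,0,0;0,0,0,0,0,0;0,0,0,0,0,0;0,0,0,0,0,0", only="t:|tcp_pos|ft")

```text
t: 21.6
tcp_pos: [0.637, -0.0944, 0.3095]
tool_rot: [[-0.348, 0.938, 0.0], [0.938, 0.348, 0.0], [0.0, 0.0, -1.0]]
ft_force: [0.3, -0.3, 0.1]
```

```bash
python3 - <<'E'
from h import *
np.set_printoptions(precision=4,suppress=True)
O=np.array([.6007,.002,0]);a=np.radians(20.2);ex=np.array([np.cos(a),np.sin(a),0]);ey=np.array([-np.sin(a),np.cos(a),0])
w=robot.capture('wrist');s=robot.capture('side')
def dark(c,p,r,n):
    u,v=proj(c,p);x0,y0=max(int(u-r),0),max(int(v-r),0);V=c['pixels'].max(2)
    try:
        b=blob(V<60,(x0,y0,int(u+r),int(v+r)));print(n,'pred',(u,v),'seen',cv2.minEnclosingCircle(b))
    except Exception as e: print(n,(u,v),e)
dark(w,O+.032*ey+[0,0,.136],22,'elbow home')
dark(s,O+.125*ey+[0,0,.215],18,'plunger up');dark(s,O+.032*ey+[0,0,.13],14,'elbow side');print('plunger if down',proj(s,O+.125*ey+[0,0,.185]))
hsv=cv2.cvtColor(s['pixels'],cv2.COLOR_RGB2HSV).astype(int);m=(hsv[...,0]>8)&(hsv[...,0]<25)&(hsv[...,1]>80)&(hsv[...,2]>70)
q=[proj(s,(.50+a,-.378+b,.005)) for a,b in((-.115,-.05),(.115,-.05),(.115,.05),(-.115,.05))]
k=np.zeros(m.shape,np.uint8);cv2.fillPoly(k,[np.int32(q)],1)
b=blob(m&(k>0),(0,0,640,480));P=np.array([plane(s,*p[0],.018)[:2] for p in b]);print('spoon',P.min(0),P.max(0))
E
```

```text
elbow home pred (np.float64(316.8288864831004), np.float64(55.993008097884996)) seen ((317.0, 58.5), 10.920265197753906)
plunger up pred (np.float64(273.05969286973243), np.float64(197.71303482218215)) seen ((274.0666809082031, 201.42222595214844), 13.907105445861816)
elbow side pred (np.float64(308.92697237603466), np.float64(238.57118347519807)) seen ((309.5, 239.5), 4.743516445159912)
plunger if down [273.8281 207.1939]
spoon [ 0.4008 -0.4021] [ 0.5996 -0.3614]
```

```bash
python3 - <<'E'
from h import *
s=robot.capture('side')['pixels'];i=cv2.imread('pics/side0.png')[...,::-1]
for p in (i,s):
    b=blob(p.max(2)<60,(255,179,291,215));print(cv2.boundingRect(b),cv2.minEnclosingCircle(b))
E
```

```text
(262, 188, 25, 27) ((274.0666809082031, 201.42222595214844), 13.907105445861816)
(262, 189, 25, 26) ((274.0666809082031, 201.42222595214844), 13.907105445861816)
```

```bash
python3 - <<'E'
from h import *
s=robot.capture('side')['pixels'];i=cv2.imread('pics/side0.png')[...,::-1]
for p in (i,s): print(p[185:200,268:280].mean((1,2)).round().astype(int))
E
```

```text
[93 95 93 62 35 33 34 33 34 33 33 34 35 34 33]
[96 98 95 65 36 33 34 33 33 34 34 36 34 34 34]
```

The head's edge profile is the same as at the start, so the plunger is fully up. Handing in.

```bash
python3 -c "
from cell import robot
print(robot.hand_in())"
```

```text
the job is handed in; nothing more can be done
None
```

I handed the job in at about 22 s with every step done: spoon flat in the tray, sled home, two plunger strokes to the stop and back up, and the arm clear. No verdict came back, and I didn't re-measure the bystanders at the end.

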